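Slide the fixed-point cell case back into its taped bay

ROBOT

A 7-joint arm with a two-finger parallel gripper is mounted at the origin on the work surface. World frame = base frame: x ahead of the robot, y to its left, z up, the work surface at z = 0. Lengths are in m, angles in rad, forces in N, time in s.
With the tool pointing down it reaches from about 0.425 to 0.875 m from the base axis. Payload 4.7 kg.
Tool frame: the origin (TCP) lies on the centre line of the jaws, within the pads' length; the fingertips stand 19 mm ahead of it and the grasp point (between the pads) is the TCP; x points along the fingers, z is the direction in which the jaws open and shut, and the axes are right-handed (so a half turn about x gives the same grasp; the last joint's range is limited). The gripper opens to 87 mm and grips with 3 to 60 N. Pads are 19 mm wide; open, the fingers measure 117 mm over their backs; the gripper's body (75 mm by 190 mm) begins 51 mm behind the grasp point.
Start: joints at [-1.278, 0.321, -0.07, 1.45, 0.023, 1.371, -0.057], TCP at [0.179, 0.625, 0.242] pointing down, gripper open.
Joint ranges: [-2.86, 2.86], [-0.3, 2.09], [-1.38, 1.24], [0.06, 2.45], [-1.56, 4.7], [0.09, 2.05], [-2.69, 2.69]. Speed limits (rad/s): [2.57, 2.57, 3.14, 3.14, 3.14, 3.14, 3.14].

INTERFACE

Orientations are given as a rotation vector (axis times angle).
In Python, from bench import get_state, get_image, camera_info, close_job gives the robot as it stands.
- The arm moves only by the tool jog_arm, never from a script. Its argument "targets" is a list of rows, each a list of 7 numbers: the turn, a rotation vector about the tool's x, y, z in degrees, then the shift along the tool's x, y, z in cm, then the finger opening in cm, from 0 to 8.7. In form: [[wx, wy, wz, tx, ty, tz, jaw], ...]. A call has 1 to 10 rows; each row shifts and turns the commanded pose from where the row before left it, along the tool's axes as they then stand; what a row does not reach is not made up. A row lasts 1/8 s, in which the tool goes at most 62.5 mm and 10.7 degrees, less where a joint would pass 70% of its speed; a pose out of reach is approached as far as the arm can. A call is refused whole if a number of a shift passes 6.25 or a number of a turn 10.7, either way. A call with a gripper value outside its range is refused whole. The fingers move at their own pace and stop on an object; "squeeze" is the grip in N (left out, the last holds). Time passes only in rows, so rows that do not move let the fingers close. It gives the time, the measured TCP pose, the force and the opening at its end, in the units of the state.
- get_state(): the state, without advancing time (a new reading comes with each control period).
- get_image(name): name is "scene" or "side" or "wrist"; returns (picture, depth): 384x512x3 uint8, red, green, blue; 384x512 float32, m along the optical axis (not along the pixel's ray), 0 where there is no reading.
- camera_info(name): a dict with "intrinsics" (3x3 intrinsics, pixels), "world_from_camera" (4x4, takes a point from camera to world coordinates); the wrist camera has in their place "mount" (4x4, takes a point from camera to tool coordinates, whose origin is the TCP and whose axes are the tool frame's). Camera axes: x right, y up, looking along -z (the intrinsics and any distortion apply to the point x, -y, -z); pixel columns grow to the right and rows downward; lengths in m; the calibration is good to about 2 mm. A picture is of the moment at which its call begins: read the wrist's pose just before it. camera_info takes no time and is no camera call.
- close_job(): hands the job in, once; it reports no verdict.
The state is a dict: "time": time; "joint_positions": joint angles; "qd": joint speeds; "joint_torque": joint torques, N m; "position": TCP position; "tool_rot": TCP orientation; "ft_force": force on the tool from outside, world axes, zero at the start; "torque": the same for the moment, N m; "grip_width": opening from 0.0 (shut) to 1.0 (fully open).
Only numpy, scipy, OpenCV 4.12 (cv2) and the standard library are available. Lean on these libraries where they do the work, as an engineer would, in place of code of your own. Each camera call takes 0.05 s, during which the arm holds its last target.

TASK

The tall transport case holds a delicate cell and has been left standing out on the bench: slide it back into its taped bay so that it stands between the tape strips with its back flat against the socket trunking. Push it with your fingers, only on its base, low down below the seam of the lift-off hood, so that it slides on its feet and never tips, rocks or lifts; keep off the hood. Leave the stand, the flask and the meter where they are.

Things in the scene. Friction and masses are not known exactly. Their poses are not given: they have to be found in the camera images.
- case: Tall upright blue case in an aluminium frame: 130 deep (x) x 170 wide (y) x 310 high, handle on top to 340; about 2.4 kg, slides at 10 to 20 N. Origin on the bench at the centre of its underside; x out of its back, y to its left, z up. Stands on 4 small rubber feet, their outer edges 55 (x) and 75 (y) from centre. Pushed at half height it tips, pushed below 60 high it slides.
- case_push (a point): Point in the middle of the case's front face (at x = -65 in the case's frame), 35 above the bench, on the base shell. The base shell, the part to be pushed, has flat upright faces all round from 8 to 95 high. Turns with the case, same axes.
- case_hood: The lift-off hood of the case, above the seam at 95 high, up to 310 with the handle above; same outline as the base and moves with it (same origin and axes as case). Not to be pushed. Steel latches at the seam, in the middle of the two y sides, stand out 9.
- bay: Fixed white socket trunking, 70 high, 75 deep, 900 long, with the taped bay before it. Origin on the bench at the foot of the trunking's front face, mid-bay; x points into the trunking, y along it, z up. Flat tape strips run out from it with inner edges at y = +-105, ending in corner marks with inner edges at x = -152. The case in its place has its origin at x = -65, y = 0 and this yaw.
- stand: Bystander: wooden thermometer stand, four discs of 84 diameter on three brass rods, 223 high, with a probe standing in it up to 290; 0.35 kg. Origin at the centre of its underside.
- flask: Bystander: steel vacuum flask, 74 diameter, 190 high, 0.55 kg. Origin at the centre of its underside.
- meter: Bystander: handheld thermometer lying flat, 155 (x) x 68 (y) x 30 high, 0.3 kg. Origin at the centre of its underside.

How it is judged:
At the end, for the whole second after the job is handed in: The case stands upright and still on the bench, its back within 7 mm of the trunking's face and within 0.05 rad of parallel to it, and its middle within 20 mm of the bay's middle, so that both its sides are inside the tape (x of case in the frame of bay above -0.072 m and y of case in the frame of bay between -0.02 and 0.02 m and angle between the x axis of case and the x axis of bay, either way round below 0.05 rad and angle between case's own z axis and vertical below 0.02 rad and height (world z) of case below 0.004 m and linear speed of case below 0.01 m/s); the robot touches nothing.
It fails at once if the case tips or rocks by more than 0.08 rad (angle between case's own z axis and vertical above 0.08 rad).
It fails at once if the case is lifted (its origin rises more than 12 mm) (height (world z) of case above 0.012 m).
It fails at once if the fingers press on the hood (above the seam), or the arm or the gripper's body presses on the case, with more than 5 N (contact force between the fingers and case_hood above 5 N or contact force between the arm and case above 5 N).
It fails at once if the stand, the flask or the meter is moved more than 15 mm (distance of any of stand, flask, meter from where it was at the start of the episode above 0.015 m).
It also fails if it takes over 54 s, if anything falls off the work surface, if the arm or the gripper's body presses on something with over 40 N, if the wrist force passes 120 N, or if a joint passes its speed limit or range.

## Working session

There is one attempt and no reset: what is moved stays moved. The work goes in short steps, Python scripts to look and compute and a tool call to move; the robot and the scene stay as the last step left them, time stands still between calls to the robot, and variables do not carry over. Pictures are saved under pics/ and viewed, and the job is handed in when it is done.

Besides the shell and the picture viewer there is one more tool, called after "Emit:" as name(argument=value, ...), one argument or row to a line, values as JSON. jog_arm: Moves the arm, as the interface text tells. Its arguments: {"type":"object","properties":{"targets":{"type":"array"},"squeeze":{"type":"number"}},"required":["targets"]}

```bash
mkdir -p pics; python3 - <<'E'
from bench import *
import cv2,numpy as np
np.set_printoptions(precision=4,suppress=True)
s=get_state();print(s)
for n in ["scene","side","wrist"]:
    i,d=get_image(n);cv2.imwrite(f"pics/{n}0.png",i[:,:,::-1]);np.savez(f"{n}0.npz",i=i,d=d);print(n,camera_info(n))
E
```

```text
{'time': 0.0, 'joint_positions': array([-1.2779,  0.3218, -0.0701,  1.4517,  0.0226,  1.3708, -0.0569]), 'qd': array([ 0.0012, -0.0014,  0.0005, -0.0006, -0.0005,  0.    ,  0.0018]), 'joint_torque': array([  0.0008, -49.1303,  -0.4037, -31.2533,  -0.0641,   0.0437,
         0.0002]), 'position': array([0.1788, 0.6244, 0.2404]), 'tool_rot': array([-1.0027,  1.3298,  1.0006]), 'ft_force': array([-0.2655, -0.9417,  0.2119]), 'torque': array([0.0467, 0.0146, 0.0198]), 'grip_width': 1.0013867204615345}
scene {'intrinsics': array([[371.3509,   0.    , 251.5565],
       [  0.    , 371.3509, 191.0489],
       [  0.    ,   0.    ,   1.    ]]), 'world_from_camera': array([[-0.7077, -0.4768,  0.5214,  1.0226],
       [ 0.7065, -0.4866,  0.5139,  0.3843],
       [ 0.0087,  0.7321,  0.6812,  0.6388],
       [ 0.    ,  0.    ,  0.    ,  1.    ]])}
side {'intrinsics': array([[348.7213,   0.    , 255.2326],
       [  0.    , 348.7213, 197.9052],
       [  0.    ,   0.    ,   1.    ]]), 'world_from_camera': array([[-0.7326, -0.5648,  0.3799,  0.9234],
       [ 0.6807, -0.6112,  0.4038,  0.3436],
       [ 0.0041,  0.5544,  0.8322,  0.8499],
       [ 0.    ,  0.    ,  0.    ,  1.    ]])}
wrist {'intrinsics': array([[320.2013,   0.    , 252.6681],
       [  0.    , 320.2013, 193.5057],
       [  0.    ,   0.    ,   1.    ]]), 'mount': array([[ 0.0004,  0.2945, -0.9557, -0.1426],
       [-0.0007,  0.9557,  0.2945,  0.0815],
       [ 1.    ,  0.0005,  0.0006,  0.0009],
       [ 0.    ,  0.    ,  0.    ,  1.    ]])}
```

View pics/scene0.png

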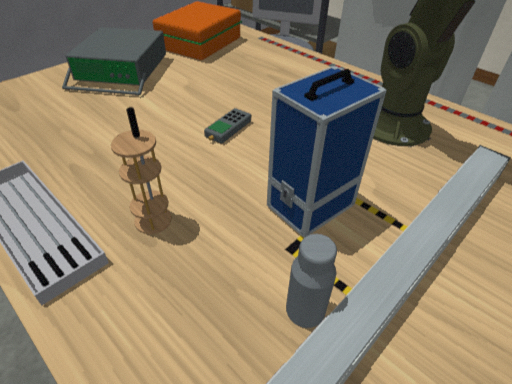

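View pics/side0.png

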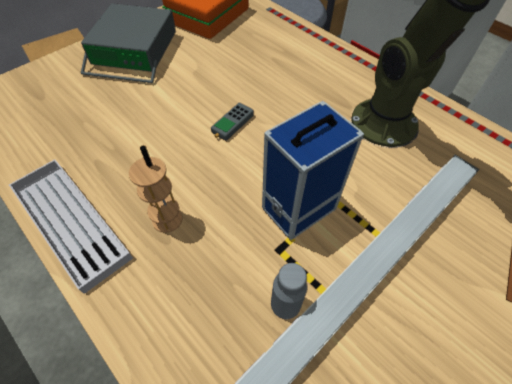

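View pics/wrist0.png

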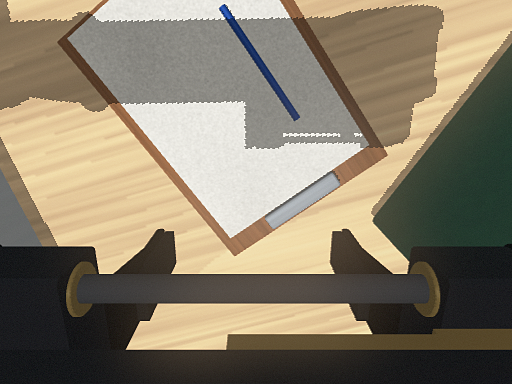

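```bash
cat > h.py <<'E'
import numpy as np,cv2
from bench import *
np.set_printoptions(precision=4,suppress=True)
def cloud(n,d):
    c=camera_info(n);K=c["intrinsics"];T=c["world_from_camera"]
    v,u=np.mgrid[:384,:512]
    x=(u-K[0,2])/K[0,0]*d;y=-(v-K[1,2])/K[1,1]*d
    P=np.stack([x,y,-d,np.ones_like(d)],-1)@T.T
    P=P[...,:3]; P[d<=0]=np.nan
    return P
E
python3 - <<'E'
from h import *
for n in ["scene","side"]:
    z=np.load(n+"0.npz");i,d=z["i"],z["d"];P=cloud(n,d);hsv=cv2.cvtColor(i,cv2.COLOR_RGB2HSV)
    X=P.reshape(-1,3)
    # table height
    w=(abs(P[...,2])<.02);print(n,"table z",np.nanmedian(P[...,2][w]))
    # trunking top
    v,u=np.mgrid[:384,:512]
    m=(abs(P[...,2]-.07)<.006)&(hsv[...,1]<60)&(u>270)
    k,l,st,_=cv2.connectedComponentsWithStats(m.astype(np.uint8));b=1+np.argmax(st[1:,4]);m=l==b
    Q=P[m][:,:2].astype(np.float32);r=cv2.minAreaRect(Q);print("trunk",m.sum(),r,"\n",cv2.boxPoints(r))
    # case top
    m=(abs(P[...,2]-.31)<.006)&(v<170)&(u>240)&(u<400)
    k,l,st,_=cv2.connectedComponentsWithStats(m.astype(np.uint8));b=1+np.argmax(st[1:,4]);m=l==b
    Q=P[m][:,:2].astype(np.float32);r=cv2.minAreaRect(Q);print("case",m.sum(),r,"\n",cv2.boxPoints(r))
    # tape yellow
    m=(hsv[...,0]>20)&(hsv[...,0]<33)&(hsv[...,1]>180)&(abs(P[...,2])<.01)&(v>180)&(u>250)
    k,l,st,ce=cv2.connectedComponentsWithStats(m.astype(np.uint8))
    for b in range(1,k):
        if st[b,4]>8: print("yellow",ce[b],st[b,4],np.median(P[l==b],0))
    for nm,(u0,u1,v0,v1) in dict(scene=dict(flask=(285,340,235,330),stand=(105,175,130,235),meter=(203,255,105,145)),side=dict(flask=(270,310,262,322),stand=(125,185,155,235),meter=(208,256,100,142)))[n].items():
        m=(P[...,2]>.012)&(u>=u0)&(u<u1)&(v>=v0)&(v<v1)
        Q=P[m];print(nm,Q.min(0),Q.max(0),cv2.minEnclosingCircle(Q[:,:2].astype(np.float32)))
E
```

```text
scene table z -0.00016297625917599534
trunk 12189 ((0.4434063732624054, 0.2892782986164093), (0.822486400604248, 0.07474227994680405), 0.5968853235244751) 
 [[0.0318 0.3224]
 [0.0326 0.2476]
 [0.855  0.2562]
 [0.8542 0.3309]]
case 3061 ((0.47331702709198, 0.0422065295279026), (0.13205653429031372, 0.17404471337795258), 83.4208755493164) 
 [[ 0.3793 -0.0134]
 [ 0.5522 -0.0334]
 [ 0.5673  0.0978]
 [ 0.3944  0.1178]]
yellow [358.7143 201.8214] 28 [ 0.3725  0.1143 -0.0001]
yellow [372.8958 209.9375] 48 [ 0.3724  0.1538 -0.    ]
yellow [388.88 219.24] 50 [0.3717 0.1966 0.0002]
yellow [402.5652 227.    ] 23 [0.3719 0.2317 0.0003]
yellow [299.6667 238.2778] 18 [0.5665 0.0865 0.0004]
yellow [295.3636 252.9545] 22 [0.6043 0.106  0.0005]
yellow [336.0769 280.1538] 13 [0.5977 0.2081 0.0006]
yellow [346.4474 289.5   ] 38 [0.6019 0.235  0.0007]
flask [0.5566 0.0905 0.012 ] [0.7411 0.2844 0.1919] ((0.6443483233451843, 0.18467940390110016), 0.12354094535112381)
stand [ 0.7264 -0.2294  0.0122] [ 0.8104 -0.1433  0.2445] ((0.7692859172821045, -0.18614517152309418), 0.0433536022901535)
meter [ 0.3089 -
[... 615 characters left out ...]
3737 0.1572 0.0023]
yellow [363.4091 223.2273] 44 [0.3733 0.1996 0.0025]
yellow [374.7586 232.    ] 29 [0.3718 0.2379 0.0027]
yellow [288.4828 241.2759] 29 [0.5657 0.0968 0.0019]
yellow [284.6346 255.1923] 52 [0.6027 0.1179 0.0021]
yellow [309.4167 277.9167] 48 [0.6008 0.2043 0.0018]
yellow [320.381 288.381] 42 [0.6015 0.2411 0.0024]
flask [0.6642 0.1718 0.0123] [0.7295 0.2805 0.1941] ((0.6981582641601562, 0.2261793613433838), 0.05453118681907654)
stand [ 0.7244 -0.2261  0.012 ] [ 0.8078 -0.1413  0.2675] ((0.7658401727676392, -0.18325161933898926), 0.043063338845968246)
meter [ 0.3055 -0.386   0.0121] [ 0.4757 -0.295   0.0369] ((0.39072635769844055, -0.3407804071903229), 0.08570163697004318)
```

```bash
python3 - <<'E'
from h import *
from scipy.spatial.transform import Rotation as R
s=get_state();print(R.from_rotvec(s["tool_rot"]).as_matrix())
def des(th,yaw,sg):
    f=np.array([np.cos(yaw),np.sin(yaw),0]);l=np.array([np.sin(yaw),-np.cos(yaw),0])*sg
    x=f*np.sin(th)+np.array([0,0,-1])*np.cos(th)
    return np.c_[x,np.cross(l,x),l]
for sg in(1,-1):
  for th in (0,50):
    M=des(np.radians(th),np.radians(83.4),sg)
    print(sg,th,"\n",M,"\nrel in tool deg",np.degrees((R.from_rotvec(s["tool_rot"]).inv()*R.from_matrix(M)).as_rotvec()))
E
```

```text
[[-0.0003 -0.9614  0.2752]
 [-0.0014  0.2752  0.9614]
 [-1.     -0.0001 -0.0014]]
1 0 
 [[ 0.      0.1149  0.9934]
 [ 0.      0.9934 -0.1149]
 [-1.      0.      0.    ]] 
rel in tool deg [80.6267 -0.0614  0.0631]
1 50 
 [[ 0.088   0.0739  0.9934]
 [ 0.761   0.6385 -0.1149]
 [-0.6428  0.766   0.    ]] 
rel in tool deg [ 75.0758 -35.078   41.3344]
-1 0 
 [[ 0.     -0.1149 -0.9934]
 [ 0.     -0.9934  0.1149]
 [-1.     -0.     -0.    ]] 
rel in tool deg [-99.3732  -0.066   -0.0642]
-1 50 
 [[ 0.088  -0.0739 -0.9934]
 [ 0.761  -0.6385  0.1149]
 [-0.6428 -0.766  -0.    ]] 
rel in tool deg [-92.2894 -43.1099 -36.5847]
```

Emit:
jog_arm(
  targets=[
    [0,0,0,-5,0,0,8.7],
    [0,0,0,-5,0,0,8.7],
    [0,0,0,-5,0,0,8.7],
    [0,0,0,-5,0,0,8.7],
    [0,0,0,-5,0,0,8.7],
    [5,0,0,0,-5.5,-1,8.7],
    [5,0,0,0,-5.5,-1,8.7],
    [5,0,0,0,-5.5,-1,8.7],
    [5,0,0,0,-5.5,-1,8.7],
    [5,0,0,0,-5.5,-1,8.7],
  ],
)

```text
time: 1.4
position: [0.4039, 0.4594, 0.4909]
tool_rot: [-0.666, 1.467, 0.666]
ft_force: [-0.1, -0.5, 0.3]
grip_width: 1.0
```

Emit:
jog_arm(
  targets=[
    [5,0,0,0,-5.3,-1,8.7],
    [5,0,0,0,-5.3,-1,8.7],
    [5,0,0,0,-5.2,-1,8.7],
    [5,0,0,0,-5.2,-1,8.7],
    [5,0,0,0,-5.1,-1,8.7],
    [5,0,0,0,-5.1,-1,8.7],
    [5,0,0,0,-5,-1,8.7],
    [5,0,0,0,-5,-1,8.7],
    [5,0,0,0,-5,-1,8.7],
    [5,0,0,0,-5,-1,8.7],
  ],
)

```text
time: 2.65
position: [0.5396, -0.0267, 0.4911]
tool_rot: [0.016, 1.571, -0.016]
ft_force: [1.1, 0.1, 1.1]
grip_width: 1.001
```

Emit:
jog_arm(
  targets=[
    [5.4,0,0,0,-6,-4,8.7],
    [0,0,0,0,-6,-3,8.7],
    [0,0,10,0,0,0,8.7],
    [0,0,10,0,0,0,8.7],
    [0,0,10,0,0,0,8.7],
    [0,0,10,0,0,0,8.7],
    [0,0,10,0,0,0,8.7],
    [0,0,0,0,0,0,8.7],
  ],
)

```text
time: 3.65
position: [0.4703, -0.1309, 0.4879]
tool_rot: [0.704, 1.44, 0.527]
ft_force: [-0.3, 0.0, -0.1]
grip_width: 1.001
```

```bash
python3 - <<'E'
from h import *
from scipy.spatial.transform import Rotation as R
s=get_state();print(s["time"],s["position"],s["joint_positions"],"\n",R.from_rotvec(s["tool_rot"]).as_matrix())
for n in ["scene","wrist"]:
    i,d=get_image(n);cv2.imwrite(f"pics/{n}1.png",i[:,:,::-1])
E
```

```text
3.65 [ 0.4703 -0.1309  0.4879] [ 0.1101  0.161   0.6427  1.3995 -0.7942  2.0378  0.4357] 
 [[ 0.0777  0.0872  0.9932]
 [ 0.7076  0.697  -0.1165]
 [-0.7024  0.7118 -0.0076]]
```

View pics/scene1.png

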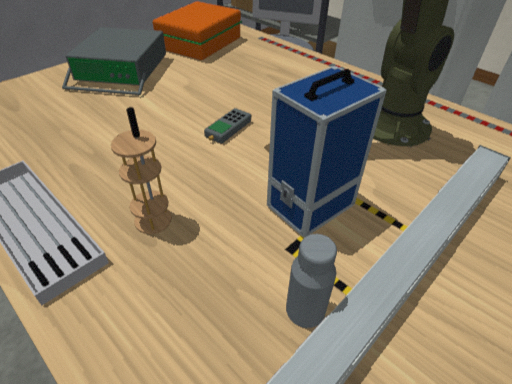

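View pics/wrist1.png

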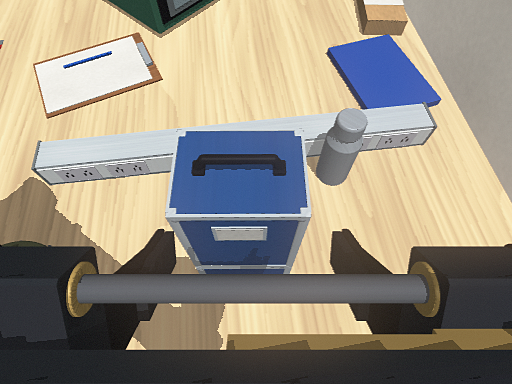

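Emit:
jog_arm(
  targets=[
    [0,0,0,4,-4,0,8.7],
    [0,0,0,4,-4,0,8.7],
    [0,0,0,4,-4,0,8.7],
    [0,0,0,4,-4,0,8.7],
    [0,0,0,4,-4,0,8.7],
    [0,0,0,4,-4,0,8.7],
    [0,0,0,0,0,0,8.7],
  ],
)

```text
time: 4.62
position: [0.4692, -0.1225, 0.1482]
tool_rot: [0.696, 1.448, 0.535]
ft_force: [-0.1, 0.8, 0.1]
grip_width: 0.999
```

```bash
cat > st.py <<'E'
from h import *
import sys
from scipy.spatial.transform import Rotation as R
s=get_state();M=R.from_rotvec(s["tool_rot"]).as_matrix()
print(s["time"],s["position"],s["joint_positions"],s["ft_force"],"\n",M)
print("tilt",np.degrees(np.arccos(-M[2,0])),"yaw(f from z axis)",np.degrees(np.arctan2(M[0,2],-M[1,2])), "fwd az",np.degrees(np.arctan2(M[1,0],M[0,0])))
for a in sys.argv[1:]:
    n=a.rstrip("0123456789");i,d=get_image(n);cv2.imwrite(f"pics/{a}.png",i[:,:,::-1]);np.savez(a+".npz",i=i,d=d)
E
python3 st.py scene2 wrist2
```

```text
4.625 [ 0.4692 -0.1225  0.1482] [ 0.1337  0.3977  0.6121  1.8555 -0.809   1.5839  0.9212] [-0.1163  0.7938  0.0844] 
 [[ 0.0674  0.0806  0.9945]
 [ 0.7081  0.6983 -0.1046]
 [-0.7028  0.7113 -0.01  ]]
tilt 45.34410982530656 yaw(f from z axis) 83.9960670727108 fwd az 84.56432226499267
```

View pics/scene2.png

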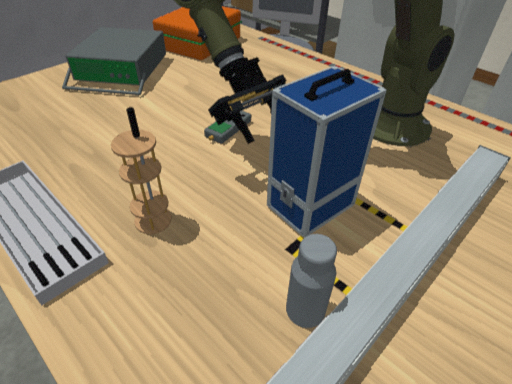

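View pics/wrist2.png

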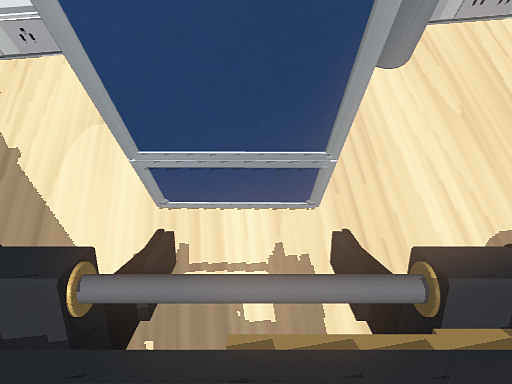

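Emit:
jog_arm(
  targets=[
    [0,0,8,0,0,-1.6,8.7],
    [0,0,0,3.1,-4.2,0,8.7],
    [0,0,0,3.1,-4.2,0,8.7],
    [0,0,0,0,0,0,8.7],
  ],
)

```text
time: 5.22
position: [0.4538, -0.1238, 0.0459]
tool_rot: [0.802, 1.401, 0.641]
ft_force: [-0.5, 0.7, 0.7]
grip_width: 1.0
```

```bash
python3 st.py scene3 wrist3
```

```text
5.225 [ 0.4538 -0.1238  0.0459] [ 0.2611  0.636   0.5492  1.8836 -0.9415  1.5881  1.1662] [-0.4581  0.7299  0.6754] 
 [[ 0.0833  0.0695  0.9941]
 [ 0.7981  0.5927 -0.1083]
 [-0.5967  0.8024 -0.0061]]
tilt 53.36437946930245 yaw(f from z axis) 83.78163288446521 fwd az 84.04364580359882
```

View pics/wrist3.png

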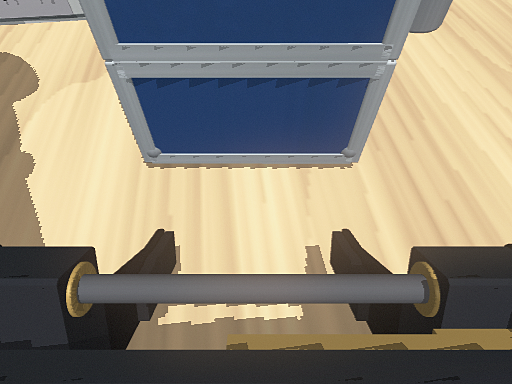

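Emit:
jog_arm(
  targets=[
    [0,0,0,2,1.2,0,8.7],
    [0,0,0,2,1.3,0,8.7],
    [0,0,0,1.6,1.1,0,8.7],
    [0,0,0,0.4,0.3,0,8.7],
    [0,0,0,0.4,0.3,0,8.7],
    [0,0,0,0.4,0.3,0,8.7],
    [0,0,0,0,0,0,8.7],
  ],
)

```text
time: 6.2
position: [0.4627, -0.0438, 0.0414]
tool_rot: [0.802, 1.398, 0.639]
ft_force: [-0.7, 0.5, -0.8]
grip_width: 1.001
```

```bash
python3 st.py wrist4
```

```text
6.2 [ 0.4627 -0.0438  0.0414] [ 0.1534  0.5637  0.5093  1.9971 -1.0039  1.4802  1.119 ] [-0.6614  0.4609 -0.8106] 
 [[ 0.0866  0.0693  0.9938]
 [ 0.7973  0.5933 -0.1108]
 [-0.5974  0.802  -0.0039]]
tilt 53.31943700153028 yaw(f from z axis) 83.63839186568825 fwd az 83.80449360270109
```

View pics/wrist4.png

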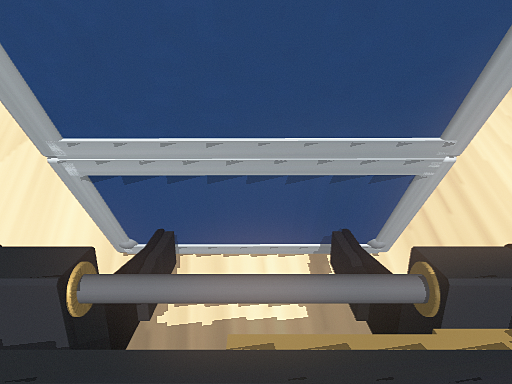

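Emit:
jog_arm(
  targets=[
    [0,0,0,0.4,0.3,0,8.7],
    [0,0,0,0.4,0.3,0,8.7],
    [0,0,0,0.4,0.3,0,8.7],
    [0,0,0,0.4,0.3,0,8.7],
    [0,0,0,0.4,0.3,0,8.7],
    [0,0,0,0.4,0.3,0,8.7],
  ],
)

```text
time: 7.0
position: [0.4672, -0.0201, 0.0414]
tool_rot: [0.799, 1.394, 0.629]
ft_force: [-2.9, -16.5, 6.5]
grip_width: 0.996
```

```bash
cat > meas.py <<'E'
from h import *
import sys
# case top pose + trunk front face, from scene and side
for n in sys.argv[1:] or ["scene","side"]:
    i,d=get_image(n);P=cloud(n,d);Z=P[...,2];np.savez("last_"+n,i=i,d=d)
    hsv=cv2.cvtColor(i,cv2.COLOR_RGB2HSV)
    def big(m):
        k,l,st,_=cv2.connectedComponentsWithStats(m.astype(np.uint8));return l==1+np.argmax(st[1:,4])
    m=big((abs(Z-.31)<.006)&(P[...,0]>.3)&(P[...,0]<.7)&(P[...,1]>-.1)&(P[...,1]<.3)&((hsv[...,0]>95)|(hsv[...,1]<60)))
    A=P[m];c=np.linalg.lstsq(np.c_[A[:,:2],np.ones(len(A))],A[:,2],rcond=None)[0]
    r=cv2.minAreaRect(A[:,:2].astype(np.float32));b=cv2.boxPoints(r)
    e=[b[(k+1)%4]-b[k] for k in range(4)];e=max(e,key=lambda q:abs(q[0]));
    yaw=np.degrees(np.arctan2(e[1],e[0]))%180
    yaw=(yaw+90)%180
    print(n,get_state()["time"],"centre",np.array(r[0]),"size",np.array(r[1]),"yaw",yaw,"topslope",c[:2])
E
python3 meas.py; python3 st.py wrist5
```

```text
scene 7.05 centre [0.4785 0.0643] size [0.1329 0.1723] yaw 83.84021 topslope [-0.0023 -0.0037]
side 7.1 centre [0.4763 0.0675] size [0.1314 0.1727] yaw 83.38208 topslope [-0.003  -0.0026]
7.1 [ 0.4673 -0.0191  0.0414] [ 0.1149  0.5362  0.497   2.0296 -1.028   1.4386  1.0963] [ -1.1384 -13.0146   4.607 ] 
 [[ 0.093   0.0712  0.9931]
 [ 0.7924  0.5986 -0.1171]
 [-0.6028  0.7979 -0.0007]]
tilt 52.927336967535176 yaw(f from z axis) 83.2754209348473 fwd az 83.30777068235308
```

Emit:
jog_arm(
  targets=[
    [-0.3,0.4,0,0.4,0.3,0.05,8.7],
    [-0.3,0.4,0,0.4,0.3,0.05,8.7],
    [-0.3,0.4,0,0.4,0.3,0.05,8.7],
    [-0.3,0.4,0,0.4,0.3,0.05,8.7],
    [-0.3,0.4,0,0.4,0.3,0.05,8.7],
    [-0.3,0.4,0,0.4,0.3,0.05,8.7],
    [-0.3,0.4,0,0.4,0.3,0.05,8.7],
    [-0.3,0.4,0,0.4,0.3,0.05,8.7],
    [-0.3,0.4,0,0.4,0.3,0.05,8.7],
    [-0.3,0.4,0,0.4,0.3,0.05,8.7],
  ],
)

```text
time: 8.4
position: [0.477, 0.0295, 0.0414]
tool_rot: [0.742, 1.433, 0.695]
ft_force: [-0.1, -15.0, 5.0]
grip_width: 1.003
```

```bash
python3 meas.py; python3 st.py wrist6
```

```text
scene 8.45 centre [0.4806 0.1137] size [0.1323 0.1735] yaw 87.882904 topslope [-0.0022 -0.0025]
side 8.5 centre [0.4786 0.1175] size [0.131  0.1733] yaw 88.03012 topslope [-0.0032 -0.0022]
8.5 [0.477  0.0306 0.0414] [ 0.0445  0.5324  0.4519  2.0185 -1.0304  1.4165  1.0711] [  0.9514 -11.9497   2.7108] 
 [[ 0.0247  0.0185  0.9995]
 [ 0.7976  0.6025 -0.0309]
 [-0.6027  0.7979  0.0001]]
tilt 52.9335059165866 yaw(f from z axis) 88.23045948921354 fwd az 88.22479680985487
```

View pics/wrist6.png

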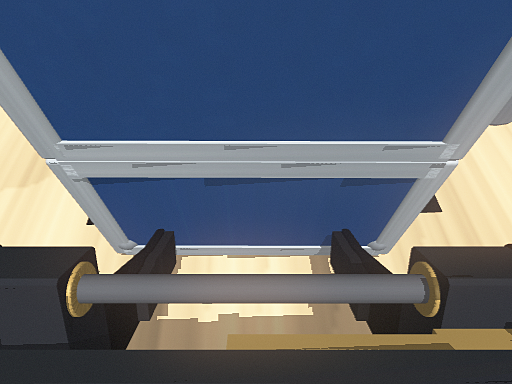

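Emit:
jog_arm(
  targets=[
    [-0.3,0.4,0,0.4,0.3,0.1,8.7],
    [-0.3,0.4,0,0.4,0.3,0.1,8.7],
    [-0.3,0.4,0,0.4,0.3,0.1,8.7],
    [-0.3,0.4,0,0.4,0.3,0.1,8.7],
    [-0.3,0.4,0,0.4,0.3,0.1,8.7],
    [0,0,0,0.4,0.3,0.1,8.7],
    [0,0,0,0.4,0.3,0.1,8.7],
    [0,0,0,0.4,0.3,0.1,8.7],
    [0,0,0,0.4,0.3,0.1,8.7],
    [0,0,0,0.4,0.3,0.1,8.7],
  ],
)

```text
time: 9.8
position: [0.4853, 0.08, 0.0413]
tool_rot: [0.712, 1.456, 0.731]
ft_force: [-2.5, -15.9, 6.2]
grip_width: 1.001
```

```bash
python3 meas.py; python3 st.py wrist7 scene7
```

```text
scene 9.85 centre [0.4844 0.1642] size [0.1737 0.1316] yaw 90.86915 topslope [-0.0018 -0.0014]
side 9.9 centre [0.4833 0.168 ] size [0.1732 0.131 ] yaw 90.87276 topslope [-0.0027 -0.0012]
9.9 [0.4854 0.081  0.0414] [-0.0234  0.5226  0.41    2.0211 -1.0555  1.3784  1.0332] [ -1.5851 -12.8084   3.573 ] 
 [[-0.013  -0.0076  0.9999]
 [ 0.7985  0.6018  0.015 ]
 [-0.6018  0.7986 -0.0018]]
tilt 52.99964511187448 yaw(f from z axis) 90.8581217598335 fwd az 90.93424636628784
```

View pics/scene7.png

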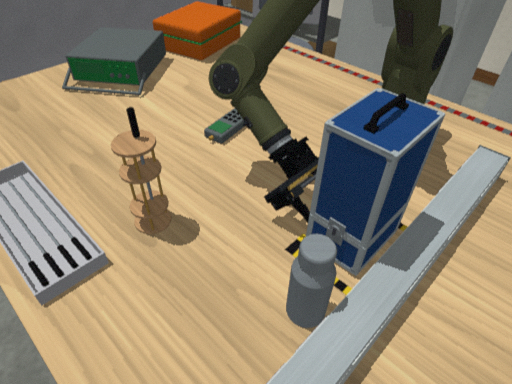

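Emit:
jog_arm(
  targets=[
    [0,0,0,0.4,0.3,0.05,8.7],
    [0,0,0,0.4,0.3,0.05,8.7],
    [0,0,0,0.4,0.3,0.05,8.7],
    [0,0,0,0.2,0.15,0,8.7],
    [0,0,0,0.16,0.12,0,8.7],
  ],
)

```text
time: 10.62
position: [0.4871, 0.0994, 0.0414]
tool_rot: [0.712, 1.455, 0.731]
ft_force: [-2.2, -16.8, 5.6]
grip_width: 1.004
```

Emit:
jog_arm(
  targets=[
    [0,0,0,0.16,0.12,0,8.7],
  ],
)

```text
time: 10.75
position: [0.4872, 0.1013, 0.0414]
tool_rot: [0.713, 1.455, 0.73]
ft_force: [-0.3, -16.2, 5.9]
grip_width: 0.998
```

Emit:
jog_arm(
  targets=[
    [0,0,0,0.16,0.12,0,8.7],
  ],
)

```text
time: 10.88
position: [0.4873, 0.1032, 0.0414]
tool_rot: [0.713, 1.454, 0.73]
ft_force: [-0.8, -16.4, 4.6]
grip_width: 0.996
```

Emit:
jog_arm(
  targets=[
    [0,0,0,0.08,0.06,0,8.7],
    [0,0,0,0.08,0.06,0,8.7],
  ],
)

```text
time: 11.12
position: [0.4873, 0.104, 0.0414]
tool_rot: [0.712, 1.454, 0.729]
ft_force: [-2.2, -21.8, 8.9]
grip_width: 0.999
```

Emit:
jog_arm(
  targets=[
    [0,0,0,0.08,0.06,0,8.7],
    [0,0,0,0.08,0.06,0,8.7],
  ],
)

```text
time: 11.38
position: [0.4873, 0.1042, 0.0413]
tool_rot: [0.711, 1.454, 0.726]
ft_force: [-4.3, -28.4, 10.5]
grip_width: 0.997
```

Emit:
jog_arm(
  targets=[
    [0,0,0,0.08,0.06,0,8.7],
    [0,0,0,0.08,0.06,0,8.7],
  ],
)

```text
time: 11.62
position: [0.4873, 0.1043, 0.0413]
tool_rot: [0.711, 1.454, 0.724]
ft_force: [-5.2, -35.3, 14.4]
grip_width: 1.001
```

```bash
python3 meas.py; python3 st.py scene8
```

```text
scene 11.675 centre [0.487  0.1882] size [0.1739 0.1309] yaw 90.90504 topslope [-0.0022 -0.0011]
side 11.725 centre [0.4849 0.1904] size [0.173  0.1308] yaw 90.81485 topslope [-0.003  -0.0015]
11.725 [0.4873 0.1043 0.0414] [-0.058   0.5037  0.3958  2.0416 -1.0796  1.3404  1.0102] [ -6.1024 -32.2666  13.5172] 
 [[-0.0076 -0.0054  1.    ]
 [ 0.7949  0.6067  0.0093]
 [-0.6067  0.7949 -0.0003]]
tilt 52.64545710285534 yaw(f from z axis) 90.53477838971682 fwd az 90.54945127868255
```

View pics/scene8.png

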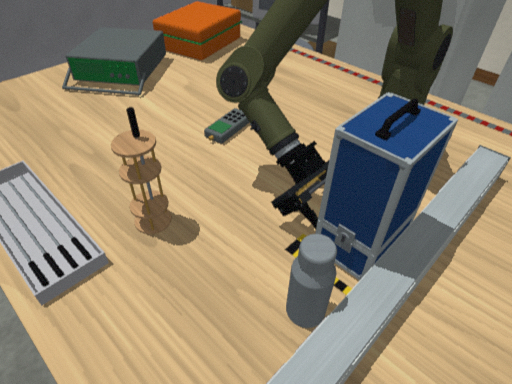

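Emit:
jog_arm(
  targets=[
    [0,0,0,-0.4,-0.3,0,8.7],
    [0,0,0,-0.8,-0.6,0,8.7],
    [0,0,0,-1.6,-1.2,0,8.7],
    [0,0,0,-2.4,-1.8,0,8.7],
    [0,0,0,-2.4,-1.8,0,8.7],
    [0,0,0,-1.6,-1.2,0,8.7],
    [0,0,0,0,0,0,8.7],
    [0,0,0,0,0,0,8.7],
  ],
)

```text
time: 12.78
position: [0.4872, 0.0016, 0.0416]
tool_rot: [0.715, 1.459, 0.743]
ft_force: [0.2, 0.1, -0.1]
grip_width: 1.001
```

```bash
python3 meas.py; python3 st.py scene9 wrist9
python3 - <<'E'
from h import *
v,u=np.mgrid[:384,:512]
a=np.load("scene0.npz");b=np.load("scene9.npz");P=cloud("scene",b["d"]);P0=cloud("scene",a["d"])
for nm,(u0,u1,v0,v1) in dict(flask=(285,345,235,330),stand=(105,175,130,235),meter=(203,235,105,145)).items():
    s=np.s_[v0:v1,u0:u1];print(nm,np.nanmedian(abs(a["d"][s]-b["d"][s])),(abs(a["d"][s]-b["d"][s])>.01).mean())
m=(abs(P[...,2]-.07)<.006)&(P[...,1]>.235)&(P[...,1]<.35);Q=P[m]
# front edge of trunk top in x bins away from case
for x0 in(.15,.25,.3,.62,.75,.82):
    q=Q[abs(Q[:,0]-x0)<.02];print(x0,np.percentile(q[:,1],[1,99]) if len(q) else None)
E
```

```text
scene 12.825 centre [0.4873 0.1883] size [0.1732 0.1308] yaw 90.880264 topslope [-0.0021 -0.0016]
side 12.875 centre [0.4851 0.1905] size [0.174  0.1306] yaw 90.943184 topslope [-0.0032 -0.0017]
12.875 [0.4871 0.0019 0.0417] [ 0.083   0.5937  0.4557  1.9264 -0.9878  1.4913  1.0919] [0.1259 0.6709 0.3867] 
 [[-0.0201 -0.0105  0.9997]
 [ 0.803   0.5955  0.0224]
 [-0.5956  0.8033 -0.0035]]
tilt 53.443359778112125 yaw(f from z axis) 91.28428688898651 fwd az 91.43300601752613
flask 0.0011277497 0.07070175438596492
stand 0.0014459491 0.007755102040816327
meter 0.0027460456 0.215625
0.15 [0.253  0.3208]
0.25 [0.2543 0.3219]
0.3 [0.2545 0.3226]
0.62 [0.2589 0.3265]
0.75 [0.2604 0.3284]
0.82 [0.2609 0.3134]
```

View pics/wrist9.png

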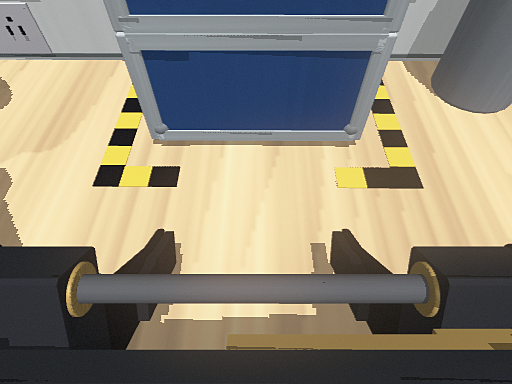

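View pics/scene9.png

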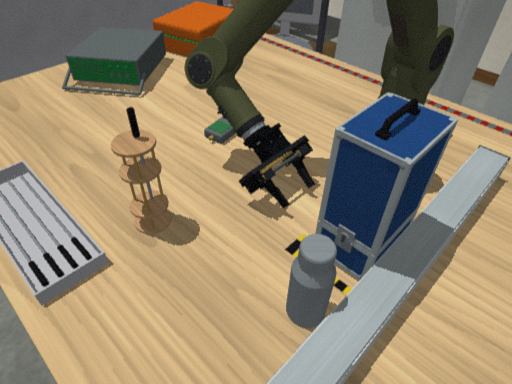

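```bash
python3 -c "
from bench import *
print(close_job())"
```

```text
the job is handed in; nothing more can be done
None
```

I slid the case back into its taped bay, and it now stands against the trunking. I pushed it with both open fingertips on the base shell, about 35 mm above the bench. I turned it about 7° on the way to line it up with the bay. The push took about 12–20 N while sliding. I stopped at about 35 N, when the case was firm against the trunking and no longer moved, then backed the gripper about 10 cm clear.

Last checks, at 12.9 s:

- **Position:** the scene camera puts the case centre at (0.487, 0.188) and the side camera at (0.485, 0.1905). The target was about (0.487, 0.188), so the two views differ by about 2 mm, within the calibration.
- **Angle:** its yaw is 90.9°, against about 90.7° for the bay.
- **Upright:** its top reads level within about 0.2°.
- **Tape and clearance:** the wrist picture shows the case centred between the strips. The wrist force is near zero.
- **Flask and stand:** their depth readings match the first picture.
- **Meter:** the arm hid part of it. About a fifth of the depth pixels in that area changed, which I put down to the arm being in the way. Its visible end looks unmoved, but I did not measure it again.
- **Gap at the back:** I did not measure it separately. I judged it closed from the rise in force and from the computed back position of y about 0.253–0.256, with the trunking face at about 0.2525–0.2555.

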